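# Hook the cordless test probe onto the blue kiln terminal

### The job

Clip the yellow test probe onto the blue terminal: stand it on the bench in front of the terminal's brass post, press its sprung red cap to put the hook out low, slide the hook under the post, and let go so that it springs up and catches. Leave the probe standing upright on the bench, hooked on, and do not disturb the terracotta bowl.

Things in the scene. Friction and masses are not known exactly. Their poses are not given: they have to be found in the camera images.
- probe: Yellow hook probe, 120 mm tall, about 0.2 kg. Origin: under its rod's axis, foot underside; z up, x the way the hook points. U-shaped foot 6 thick, x -24..34, y -20..20, open in front. Guide block z 41..59, x -24..16. Red cap 30x30 square, flats across x and y, z 85..117 unpressed, centred on x=y=0; carry the probe by it. A 3 mm green lamp tops the cap. Starts upright on the bench.
- plunger (a joint): Cap, 8 mm rod and hook move down through the yellow block by 0 (up) to 0.024 m; spring 3 N, 10 N full in; returns when let go, stops near 0.011 under a post. Hook: finger 8 wide from rod to x=30 mm (probe frame), z 26..32 unpressed, 2..8 full in; tip at x 26..30 rises 5 more. Mouth x 4..26 mm.
- terminal_blue: Blue terminal fixed on the bench: two cheeks 40x16x40 mm high, between them an 8 mm brass post along y, axis 25 mm above the bench, y -30..30. Origin: on the bench below the post's middle; x level, square to the post; -x side faces the robot. Open bench in front of and under the post: the probe's foot slides in beneath. White and green terminals are not for use.
- bowl: Freshly glazed terracotta bowl, 110 mm across, 55 mm high, standing on the bench; origin at the centre of its underside. To be left alone.

How it is judged (in metres and radians):
On the way:
1. the probe's cap is pressed down near the blue terminal, so that its hook is out low (value of joint plunger above 0.015 m and horizontal distance between probe and terminal_blue below 0.12 m and height (world z) of probe below 0.012 m), for 0.1 s.
At the end, for the whole second after the job is handed in: The probe stands upright (within 7 degrees) and at rest with its foot on the bench (within 6 mm), its rod within 35 mm of the middle of the blue terminal's post, hook direction within 25 degrees of square to the post, and its hook is held by the post: the released plunger rests 6 to 15 mm down (value of joint plunger between 0.006 and 0.015 m and y of probe in the frame of terminal_blue between -0.03 and 0.03 m and horizontal distance between probe and terminal_blue below 0.035 m and height (world z) of probe below 0.006 m and angle between probe's own z axis and vertical below 0.12 rad and angle between the x axis of probe and the x axis of terminal_blue, either way round below 0.45 rad and linear speed of probe below 0.02 m/s); the robot touches nothing.
It fails at once if the bowl is moved more than 20 mm or tipped (distance of bowl from where it was at the start of the episode above 0.02 m or angle between bowl's own z axis and vertical above 0.3 rad).
It also fails if it takes over 34 s, if anything falls off the work surface, if the arm or the gripper's body presses on something with over 40 N, if the wrist force passes 120 N, or if a joint passes its speed limit or range.

### The arm

A 6-joint arm with a two-finger parallel gripper is mounted at the origin on the work surface. World frame = base frame: x ahead of the robot, y to its left, z up, the work surface at z = 0. Lengths are in mm, angles in rad, forces in N, time in s.
With the tool pointing down it reaches from about 275 to 750 mm from the base axis. Payload 10.2 kg.
Tool frame: the origin (TCP) lies at the centre of the arm's flange, where the gripper is bolted on; the fingertips stand 173 mm ahead of it and the grasp point (between the pads) lies 155 mm ahead of it; z points along the fingers, y is the line along which they close (so a half turn about z gives the same grasp; the last joint's range is limited). The gripper opens to 85 mm and grips with 20 to 120 N. Pads are 22 mm wide; open, the fingers measure 114 mm over their backs; the gripper's body (76 mm by 85 mm) begins 54 mm behind the grasp point. The pads swing forward as they close: fully open they stand 13 mm farther back than shut.
Start: joints at [0.934, 0.313, 1.498, -0, 1.331, -0.223], TCP at [211.112, 480.691, 404.694] pointing down, gripper open.
Joint ranges: [-2.94, 2.94], [-0.97, 2.17], [0.19, 2.56], [-1.23, 4.37], [0.02, 3.11], [-2.88, 2.88]. Speed limits (rad/s): [2.39, 2.39, 3.01, 3.14, 3.14, 3.14].

### API

Orientations are given as a unit quaternion [w, x, y, z].
In Python, from rig import ctrl, eyes, order, sense gives the robot as it stands (ctrl), with the cameras (eyes), the job (order) and the readings as plain functions.
- The arm moves only by the tool drive_effector, called after "Call:" by a JSON object that holds its "method" and its "body", one argument or row to a line. Schema: {"type":"object","properties":{"segments":{"type":"object","properties":{"moves":{"type":"array","items":{"type":"array","items":{"type":"number"},"minItems":6,"maxItems":6},"minItems":1,"maxItems":8}},"additionalProperties":false,"required":["moves"]},"aperture":{"type":"number"},"force":{"type":"number"},"only":{"type":"string"},"quiet":{"type":"boolean"},"lines":{"type":"string"}},"required":["segments"],"additionalProperties":false}. segments is an object whose key "moves" holds a list of rows, 1 to 8 of them, each of 6 numbers: dx, dy, dz in mm, then a rotation vector rx, ry, rz in rad; each row is the pose to reach, as a shift and turn from the pose commanded when the call began, along the tool's axes at that moment; what a row does not reach only later rows make up. A row lasts 1/10 s, in which the tool goes at most 50 mm and 0.15 rad, less where a joint would pass 70% of its speed; a pose out of reach is approached as far as the arm can. aperture is the opening from 0.0 (shut) to 1.0 (fully open), set as the call begins (left out keeps the last). The fingers move at their own pace and stop on an object; force is the grip in N (left out, the last holds). Time passes only in rows, so rows that do not move let the fingers close. The tool returns the time, the measured TCP pose, the force, the opening and the grip force at its end. only (a regular expression) keeps the lines of the reply that match it, lines (a string "A,B") keeps lines A to B, and quiet returns only ok. Input that does not fit is refused with a message, and nothing moves.
- sense(): the state, without advancing time (a new reading comes with each control period).
- eyes.capture(name): name is "scene" or "top" or "wrist"; returns the picture (400x640x3 uint8, red, green, blue); there is no depth.
- eyes.calibration(name): a dict with "fx", "fy", "cx", "cy" (pixels), "distortion" ([k1, k2, p1, p2, k3] as OpenCV has them; the pictures are not rectified), "position" and "attitude" of the camera in the world. Camera axes: x right, y down, z forward; pixel columns grow to the right and rows downward; lengths in mm; the calibration is good to about 2 mm. A picture is of the moment at which its call begins: read the wrist's pose just before it. calibration takes no time and is no camera call; for the wrist camera it gives the pose at the moment of the call.
- order.finish_job(): hands the job in; it is judged then, once.
The state is a dict: "time_s": time; "joints": joint angles; "dq": joint speeds; "tau": joint torques, N m; "eef_pos": TCP position; "ee_rot": TCP orientation; "force": force on the tool from outside, world axes, zero at the start; "wrist_torque": the same for the moment, N m; "grip_width": opening from 0.0 (shut) to 1.0 (fully open); "grip_force": force on a finger pad.
Only numpy, scipy, OpenCV 4.12 (cv2) and the standard library are available. Lean on these libraries where they do the work, as an engineer would, in place of code of your own. Each camera call takes 0.05 s, during which the arm holds its last target. There are 200 camera calls.

## Working session

There is one attempt and no reset: what is moved stays moved. The work goes in short steps, Python scripts to look and compute and a tool call to move; the robot and the scene stay as the last step left them, time stands still between calls to the robot, and variables do not carry over. Pictures are saved under pics/ and viewed, at most 10 in all, crops included, and the job is handed in when it is done.

```bash
ls; mkdir -p pics; python3 - <<'E'
from rig import ctrl, eyes, order, sense
import cv2
for n in ("scene","top","wrist"):
    im=eyes.capture(n); cv2.imwrite(f"pics/{n}0.png",im[...,::-1])
    c=eyes.calibration(n); print(n,c)
print(sense())
E
```

```text
pics
rig.py
scene {'fx': 488.1878152588716, 'fy': 488.1878152588716, 'cx': 321.7416976661509, 'cy': 192.62140668345603, 'distortion': array([0.00175552, 0.        , 0.        , 0.        , 0.        ]), 'position': array([1372.31467596,  -61.79685489,  749.38577487]), 'attitude': array([-0.30091003,  0.67746681,  0.61228872, -0.27494435])}
top {'fx': 418.04159590847155, 'fy': 418.04159590847155, 'cx': 322.32324679912927, 'cy': 196.65260232119655, 'distortion': array([-0.01316328,  0.        ,  0.        ,  0.        ,  0.        ]), 'position': array([493.58753082,  -4.52975482, 956.38510227]), 'attitude': array([ 0.0371202 , -0.70262044,  0.70996329, -0.02997883])}
wrist {'fx': 319.41659578021813, 'fy': 319.41659578021813, 'cx': 319.89756206243106, 'cy': 202.3613893841865, 'distortion': array([-0.00826183,  0.        ,  0.        ,  0.        ,  0.        ]), 'position': array([143.13059334, 510.04994524, 373.72979311]), 'attitude': array([0.12243106, 0.82840015, 0.54082277, 0.07921211])}
{'time_s': 0.15, 'joints': array([ 9.33616694e-01,  3.13339622e-01,  1.49822631e+00,  1.70056281e-05,
        1.33100733e+00, -2.23420246e-01]), 'dq': array([ 9.34619817e-05, -1.36291528e-03, -2.62240741e-03,  1.33490751e-03,
        7.65661307e-04,  3.57600029e-04]), 'tau': array([ 1.60249416e-03, -4.12364030e+01, -2.59797782e+01, -1.72941009e-04,
        3.19712548e-03,  2.18708465e-05]), 'eef_pos': array([211.08828726, 480.67641802, 404.27082033]), 'ee_rot': array([-2.12031662e-04,  2.05409089e-01,  9.78676078e-01, -4.42160775e-04]), 'force': array([ 0.21203835, -0.09091991, -0.40933205]), 'wrist_torque': array([-0.01443198,  0.01315886,  0.06789699]), 'grip_force': 0.0, 'grip_width': 0.9995886453382461}
```

View pics/top0.png

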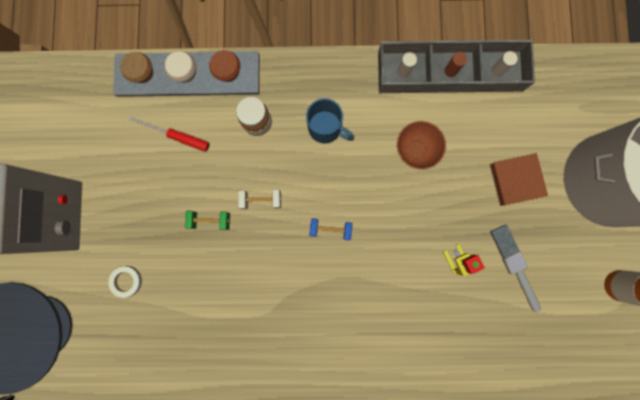

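View pics/scene0.png

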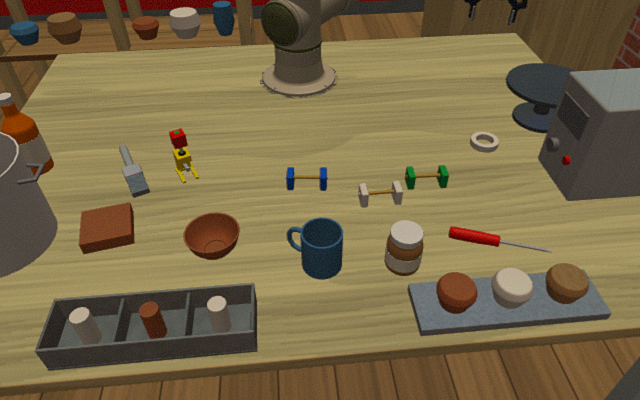

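The top view shows the probe's red cap at (473,264) with its foot to the left, at about (455,258). The blue cheeks are at (314,227) and (348,231), the bowl is at (421,145), and a scraper lies near the probe at (515,262). The scene view shows the red cap at (178,138), the foot prongs at (187,177) and the blue cheeks at (291,178) and (323,178).

```bash
cat > h.py <<'E'
from rig import ctrl, eyes, order, sense
import cv2, numpy as np
from scipy.spatial.transform import Rotation as R
def rot(q): return R.from_quat(np.r_[q[1:],q[0]]).as_matrix()
def ray(c,px):
    K=np.array([[c['fx'],0,c['cx']],[0,c['fy'],c['cy']],[0,0,1]])
    u=cv2.undistortPoints(np.array(px,float).reshape(-1,1,2),K,c['distortion']).reshape(-1,2)
    d=np.c_[u,np.ones(len(u))]@rot(c['attitude']).T
    return np.array(c['position']),d/np.linalg.norm(d,axis=1)[:,None]
def plane(c,px,z):
    p,d=ray(c,px); return p+d*((z-p[2])/d[:,2])[:,None]
def tri(c1,a,c2,b):
    p,d=ray(c1,a); q,e=ray(c2,b); d=d[0];e=e[0]
    t=np.linalg.lstsq(np.c_[d,-e],q-p,rcond=None)[0]
    x,y=p+t[0]*d,q+t[1]*e; return (x+y)/2,np.linalg.norm(x-y)
HSV={'red':((0,200,110),(6,255,255)),'green':((45,120,60),(75,255,255)),'yellow':((24,190,80),(34,255,255)),'blue':((106,150,60),(125,255,255))}
def mask(im,col):
    return cv2.inRange(cv2.cvtColor(im,cv2.COLOR_RGB2HSV),*HSV[col])
def blobs(im,col,amin=4):
    n,l,s,c=cv2.connectedComponentsWithStats(mask(im,col))
    return [(int(s[i][4]),c[i].round(1).tolist(),s[i][:4].tolist()) for i in range(1,n) if s[i][4]>=amin]
E
python3 - <<'E'
from h import *
for n in ("top","scene"):
    im=cv2.imread(f"pics/{n}0.png")[...,::-1].copy()
    for c in HSV: print(n,c,[b for b in blobs(im,c) if (b[1][0]>400 if n=="top" else b[1][0]<350) or c=='blue'])
t=cv2.imread("pics/top0.png")[210:300,290:550]; s=cv2.imread("pics/scene0.png")[110:200,110:370]
cv2.imwrite("pics/crop0.png",cv2.resize(np.vstack([t,s]),None,fx=3,fy=3,interpolation=cv2.INTER_CUBIC))
E
```

```text
top red [(150, [472.6, 263.9], [465, 256, 18, 17])]
top green [(13, [475.4, 264.4], [474, 263, 4, 4])]
top yellow [(8, [460.1, 269.5], [459, 266, 4, 8])]
top blue [(78, [313.4, 227.2], [311, 220, 6, 16]), (79, [347.6, 230.7], [345, 223, 6, 16])]
scene red [(72, [176.8, 133.8], [170, 129, 15, 10])]
scene green [(10, [176.5, 132.0], [175, 131, 4, 3])]
scene yellow [(95, [180.8, 153.1], [173, 147, 17, 13]), (43, [193.5, 170.9], [189, 164, 10, 14]), (48, [180.1, 174.2], [176, 168, 9, 14])]
scene blue [(120, [289.9, 177.5], [287, 168, 7, 22]), (111, [323.0, 178.2], [320, 168, 7, 22])]
```

View pics/crop0.png

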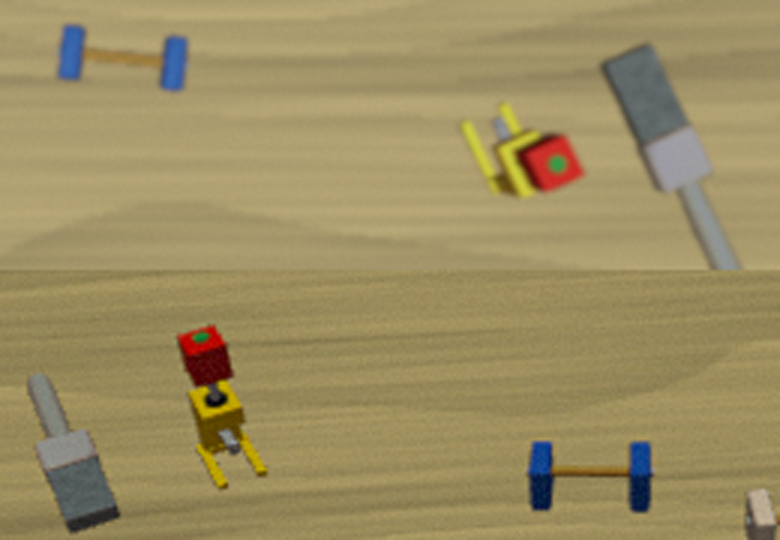

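The crop shows the hook and foot prongs pointing away from the robot and somewhat to its left. In the top half the left prong runs from (492,180) to (466,124). In the scene half the prong tips are at (222,485) and (263,470). The lamp is on top of the cap, and the post lies between the cheeks.

```bash
python3 - <<'E'
from h import *
T=eyes.calibration("top");S=eyes.calibration("scene")
L,e=tri(T,(475.4,264.4),S,(176.5,132.0)); print("lamp",L.round(1),e)
# foot prongs
a=plane(T,[(290+466/3,210+124/3),(290+492/3,210+180/3)],6);print("top prong",a.round(1),np.degrees(np.arctan2(*(a[0]-a[1])[1::-1])))
b=plane(S,[(184,181.7),(197.7,176.7)],6);print("tips",b.round(1),"mid",b.mean(0))
d=b.mean(0)-L; print("yaw from tips-lamp",np.degrees(np.arctan2(d[1],d[0])),np.hypot(*d[:2]))
d=b[0]-b[1]; print("yaw across tips",np.degrees(np.arctan2(d[1],d[0])),np.hypot(*d[:2]))
for n in("top",):
    im=cv2.imread("pics/top0.png")[...,::-1].copy()
    m=mask(im,'red')|mask(im,'green'); m[:, :440]=0;m[:240]=0;m[300:]=0;m[:,500:]=0
    r=cv2.minAreaRect(cv2.findNonZero(m)); p=plane(T,cv2.boxPoints(r),117); print("cap",p.mean(0).round(1),[round(float(np.degrees(np.arctan2(*(p[i+1]-p[i])[1::-1]))),1) for i in range(3)],[np.linalg.norm(p[i+1]-p[i]).round(1) for i in range(3)])
# blue: cheek top faces
for z in (30,40):
    q=plane(T,[(313.4,227.2),(347.6,230.7)],z);d=q[0]-q[1];print("blue top",z,q.round(1),q.mean(0),np.degrees(np.arctan2(d[1],d[0]))-90,np.hypot(*d[:2]))
for i,j in (((313.4,227.2),(323.0,178.2)),((347.6,230.7),(289.9,177.5))): x,e=tri(T,i,S,j);print("tri cheek",x.round(1),e)
# post middle: top crop (124,58), scene crop (590,471)
x,e=tri(T,(290+122/3,210+58/3),S,(110+590/3,110+(471-270)/3));print("post",x.round(1),e)
E
```

```text
lamp [ 435.4 -298.8  118.5] 1.3779958890820048
top prong [[ 457.4 -271.1    6. ]
 [ 415.7 -289.     6. ]] 23.212178754393772
tips [[ 475.8 -299.9    6. ]
 [ 460.7 -269.5    6. ]] mid [ 468.22549724 -284.71290156    6.        ]
yaw from tips-lamp 23.28988505885807 35.72946076277238
yaw across tips -63.48228953708743 33.90441764720206
cap [ 436.4 -294.3  117. ] [-64.6, -155.4, 115.3] [np.float64(27.8), np.float64(27.8), np.float64(27.7)]
blue top 30 [[514.2  24.8  30. ]
 [505.7 -50.7  30. ]] [509.9642142  -12.92891584  30.        ] -6.409512327291836 75.94088720677505
blue top 40 [[514.   24.5  40. ]
 [505.6 -50.2  40. ]] [509.78743369 -12.83824987  40.        ] -6.409512327291878 75.12113215003959
tri cheek [514.4  24.3  20.8] 1.5578801132414997
tri cheek [505.8 -51.8  22.3] 1.4332826222348545
post [509.2 -13.6  23.4] 0.480028520234793
```

The measurements agree: the lamp comes out at z 118.5, the cheek spacing at 76 and the post at z 23. The probe is at about (435.5,-298) with yaw about 24°, and the terminal is at (510,-13) with yaw -6.4°. I'll move above the probe.

```bash
cat >> h.py <<'E'
def togo(x,y,z,yyaw):
    "shift in tool axes and turn to TCP x,y,z, tool down, tool y at yyaw deg"
    s=sense(); M=rot(s['ee_rot']); a=np.radians(yyaw)
    Y=np.array([np.cos(a),np.sin(a),0]);Z=np.array([0,0,-1.]);G=np.c_[np.cross(Y,Z),Y,Z]
    print("t",s['time_s'],"pos",s['eef_pos'].round(1),"shift",(M.T@(np.array([x,y,z])-s['eef_pos'])).round(1),"rotvec",R.from_matrix(M.T@G).as_rotvec().round(3),"F",s['force'].round(1),"grip",round(s['grip_width'],3),round(s['grip_force'],1),"q",s['joints'].round(2))
E
```

Call:
{"method": "drive_effector", "body": {
  "segments": {"moves": [[-30, -36, 0, 0, 0, 0.14], [-60, -72, 0, 0, 0, 0.28], [-90, -108, 0, 0, 0, 0.42], [-120, -144, 0, 0, 0, 0.56], [-150, -180, 0, 0, 0, 0.7], [-180, -216, 0, 0, 0, 0.84], [-210, -252, 0, 0, 0, 0.98], [-240, -288, 0, 0, 0, 1.12]]},
  "aperture": 1.0
}}

```text
time_s: 0.95
eef_pos: [314.9, 118.8, 404.8]
ee_rot: [0.0, 0.696, 0.718, 0.0]
force: [0.8, 0.3, -0.6]
grip_width: 1.003
grip_force: 0.0
```

```bash
python3 -c "
from h import *
togo(435.5,-298,320,-65.5)"
```

```text
t 0.95 pos [314.9 118.8 404.8] shift [-420.4  107.4   84.8] rotvec [ 0.    -0.     1.175] F [ 0.8  0.3 -0.6] grip 1.003 0.0 q [ 0.01 -0.12  1.98 -0.    1.28 -0.02]
```

Call:
{"method": "drive_effector", "body": {
  "segments": {"moves": [[-46, 12, 8, 0, 0, 0.13], [-92, 24, 16, 0, 0, 0.26], [-138, 35, 24, 0, 0, 0.39], [-184, 47, 32, 0, 0, 0.52], [-230, 59, 40, 0, 0, 0.65], [-276, 70, 48, 0, 0, 0.78], [-322, 82, 56, 0, 0, 0.91], [-368, 94, 64, 0, 0, 1.04]]},
  "aperture": 1.0,
  "quiet": true
}}

```text
ok
```

Call:
{"method": "drive_effector", "body": {
  "segments": {"moves": [[0, 0, 0, 0, 0, 0]]}
}}

```text
time_s: 1.85
eef_pos: [423.0, -247.9, 338.9]
ee_rot: [-0.0, 0.961, 0.277, -0.001]
force: [-0.4, 1.1, 0.3]
grip_width: 0.996
grip_force: 0.0
```

```bash
python3 -c "
from h import *
togo(435.5,-298,320,-65.5)"
```

```text
t 1.85 pos [ 423.  -247.9  338.9] shift [-16.   49.1  18.9] rotvec [-0.001  0.001  0.133] F [-0.4  1.1  0.3] grip 0.996 0.0 q [-0.77  0.3   1.69 -0.    1.15  0.24]
```

Call:
{"method": "drive_effector", "body": {
  "segments": {"moves": [[-8, 25, 10, 0, 0, 0.07], [-16, 49, 19, 0, 0, 0.133], [-16, 49, 19, 0, 0, 0.133], [-16, 49, 19, 0, 0, 0.133]]},
  "quiet": true
}}

```text
ok
```

```bash
python3 - <<'E'
from h import *
togo(435.5,-298,320,-65.5)
C=eyes.calibration("wrist"); im=eyes.capture("wrist"); cv2.imwrite("pics/w1.png",im[...,::-1])
for c in ('red','green','yellow'): print(c,blobs(im,c,30))
T=eyes.calibration("top")
g=[b for b in blobs(im,'green',30)]
for b in g: print(plane(C,[b[1]],120).round(1), [np.round(v,1) for v in tri(C,b[1],T,(475.4,264.4))])
E
```

```text
t 2.25 pos [ 435.3 -293.2  321.5] shift [-1.9  4.4  1.5] rotvec [-0.001  0.     0.008] F [-0.4  0.6 -0.2] grip 1.0 0.0 q [-0.82  0.39  1.61  0.    1.14  0.32]
red [(816, [336.6, 242.0], [307, 214, 48, 44])]
green [(250, [330.6, 238.2], [322, 230, 18, 17])]
yellow []
[[ 437.5 -298.6  120. ]] [array([ 435. , -300. ,  113.3]), np.float64(0.1)]
```

View pics/w1.png

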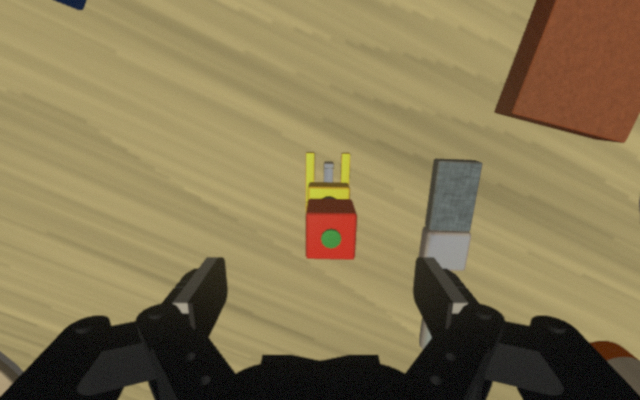

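The wrist view shows the cap square to the image, with its front edge along row 258 from x=306 to 355 and the lamp at (331,238). The prongs point straight up the picture, so the yaw is right, and the fingers straddle the cap with room to spare. I'll centre, descend and grip.

```bash
python3 -c "
from h import *
togo(437,-298.6,262,-65.5)"
```

```text
t 2.3 pos [ 435.4 -292.8  321.9] shift [-1.   5.9 59.9] rotvec [-0.001 -0.     0.009] F [ 0.4  1.  -0.3] grip 0.995 0.0 q [-0.82  0.39  1.61  0.    1.14  0.32]
```

Call:
{"method": "drive_effector", "body": {
  "segments": {"moves": [[0, 5, 10, 0, 0, 0.008], [0, 5, 40, 0, 0, 0.008], [0, 5, 59, 0, 0, 0.008], [0, 5, 59, 0, 0, 0.008], [0, 5, 59, 0, 0, 0.008]]}
}}

```text
time_s: 2.8
eef_pos: [437.8, -298.1, 263.2]
ee_rot: [0.0, 0.977, 0.212, 0.0]
force: [0.8, -1.2, -0.2]
grip_width: 1.004
grip_force: 0.0
```

```bash
python3 -c "
from h import *
togo(437,-298.6,262,-65.5)"
```

```text
t 2.8 pos [ 437.8 -298.1  263.2] shift [-0.9  0.2  1.2] rotvec [ 0. -0. -0.] F [ 0.8 -1.2 -0.2] grip 1.004 0.0 q [-0.82  0.48  1.66  0.    1.    0.32]
```

Call:
{"method": "drive_effector", "body": {
  "segments": {"moves": [[0, 0, 0, 0, 0, 0], [0, 0, 0, 0, 0, 0], [0, 0, 0, 0, 0, 0], [0, 0, 0, 0, 0, 0], [0, 0, 0, 0, 0, 0], [0, 0, 0, 0, 0, 0]]},
  "aperture": 0.0,
  "force": 60
}}

```text
time_s: 3.4
eef_pos: [437.6, -298.3, 263.0]
ee_rot: [0.0, 0.977, 0.212, 0.0]
force: [-1.6, -0.7, 2.6]
grip_width: 0.342
grip_force: 64.0
```

Call:
{"method": "drive_effector", "body": {
  "segments": {"moves": [[0, 0, -15, 0, 0, 0], [0, 0, -30, 0, 0, 0], [0, 0, -30, 0, 0, 0]]}
}}

```text
time_s: 3.7
eef_pos: [437.8, -298.4, 293.9]
ee_rot: [0.001, 0.977, 0.212, 0.001]
force: [0.2, -0.8, -0.8]
grip_width: 0.336
grip_force: 63.6
```

```bash
python3 - <<'E'
from h import *
C=eyes.calibration("wrist");im=eyes.capture("wrist"); cv2.imwrite("pics/w2.png",im[...,::-1])
for c in ('red','green'):
  for b in blobs(im,c,30): print(c,b,plane(C,[b[1]],150))
togo(437,-298.6,292,-65.5)
E
```

```text
red (3632, [319.9, 287.4], [284, 258, 73, 63]) [[ 440.60159441 -297.36575859  150.        ]]
green (529, [319.8, 294.8], [307, 283, 27, 25]) [[ 437.47281518 -298.74241888  150.        ]]
t 3.75 pos [ 437.6 -298.2  292.7] shift [-0.7  0.1  0.7] rotvec [ 0.001 -0.    -0.001] F [ 0.5  0.6 -2.3] grip 0.339 63.6 q [-0.82  0.44  1.63  0.    1.07  0.32]
```

View pics/w2.png

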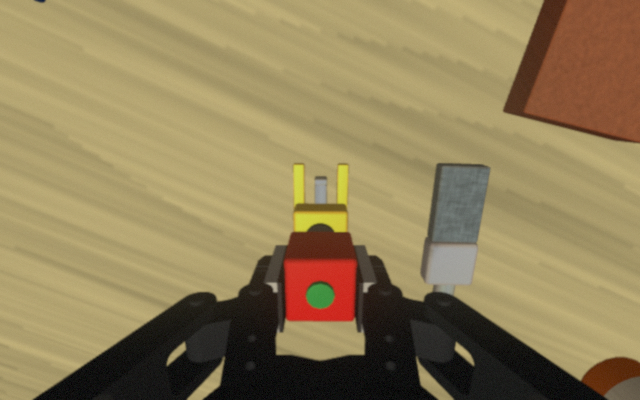

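The probe is held square and centred, with the lamp at (320,295) and the foot about 30 mm up. Next I'll go to a standoff 80 mm in front of the terminal.

```bash
python3 -c "
from h import *
togo(430.3,-4.1,292,-96.4)"
```

```text
t 3.75 pos [ 437.6 -298.2  292.7] shift [ 115.1 -270.7    0.6] rotvec [ 0.001 -0.     0.538] F [ 0.5  0.6 -2.3] grip 0.339 63.6 q [-0.82  0.44  1.63  0.    1.07  0.32]
```

Call:
{"method": "drive_effector", "body": {
  "segments": {"moves": [[8, -18, 0, 0, 0, 0.04], [24, -57, 0, 0, 0, 0.11], [40, -95, 0, 0, 0, 0.19], [57, -133, 0, 0, 0, 0.26], [73, -171, 0, 0, 0, 0.34], [89, -210, 0, 0, 0, 0.42], [105, -247, 0, 0, 0, 0.49], [115, -270, 0, 0, 0, 0.538]]},
  "quiet": true
}}

```text
ok
```

Call:
{"method": "drive_effector", "body": {
  "segments": {"moves": [[0, 0, 0, 0, 0, 0], [0, 0, 0, 0, 0, 0], [0, 0, 0, 0, 0, 0]]}
}}

```text
time_s: 4.85
eef_pos: [430.5, -5.5, 292.3]
ee_rot: [0.0, 0.998, -0.056, -0.0]
force: [0.0, -0.2, -2.3]
grip_width: 0.337
grip_force: 63.5
```

```bash
python3 - <<'E'
from h import *
togo(430.3,-4.1,292,-96.4)
C=eyes.calibration("wrist");im=eyes.capture("wrist"); cv2.imwrite("pics/w3.png",im[...,::-1])
for c in ('blue','green'):
  for b in blobs(im,c,30): print(c,b,plane(C,[b[1]],40 if c=='blue' else 150))
E
```

```text
t 4.85 pos [430.5  -5.5 292.3] shift [-0.4 -1.3  0.3] rotvec [0.    0.001 0.   ] F [ 0.  -0.2 -2.3] grip 0.337 63.5 q [-0.29  0.24  1.92 -0.    0.98  1.4 ]
green (529, [319.8, 294.9], [307, 283, 27, 25]) [[430.94539294  -5.72349846 150.        ]]
```

View pics/w3.png

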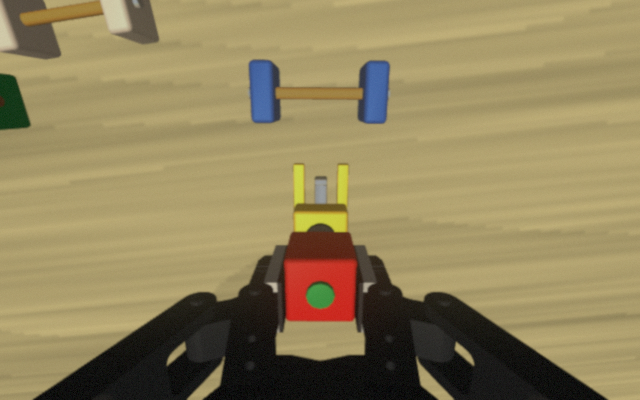

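The terminal is square to the picture. The post runs from (277,93) to (363,94), centred at x=320 in line with the probe's lamp, and the prongs point into the gap. I'll measure the post from this view and lower the probe.

```bash
python3 - <<'E'
from h import *
C=eyes.calibration("wrist")
p=plane(C,[(277,93),(363,94)],25);d=p[0]-p[1];print(p.round(1),p.mean(0),np.degrees(np.arctan2(d[1],d[0]))-90)
S=eyes.calibration("scene");print(tri(C,(320,93.5),S,(110+590/3,177)))
tip=plane(C,[(320,178)],58);print("hook tip",tip)
M=rot(sense()['ee_rot']);print("post mid in tool axes",(M.T@(p.mean(0)-sense()['eef_pos'])).round(1))
E
```

```text
[[515.   14.9  25. ]
 [507.6 -45.1  25. ]] [511.29984208 -15.08337775  25.        ] -7.075762989678083
(array([511.31625323, -14.52309546,  25.16576455]), np.float64(1.0908240466718937))
hook tip [[458.27286358  -9.06481385  58.        ]]
post mid in tool axes [ 81.5   0.4 267.3]
```

Call:
{"method": "drive_effector", "body": {
  "segments": {"moves": [[0, 0, 14, 0, 0, 0], [0, 0, 24, 0, 0, 0], [0, 0, 28, 0, 0, 0], [0, 0, 30, 0, 0, 0], [0, 0, 30, 0, 0, 0]]}
}}

```text
time_s: 5.4
eef_pos: [430.5, -5.0, 262.9]
ee_rot: [0.0, 0.998, -0.056, -0.0]
force: [-2.4, -0.9, 2.8]
grip_width: 0.34
grip_force: 64.1
```

Call:
{"method": "drive_effector", "body": {
  "segments": {"moves": [[0, 0, 6, 0, 0, 0], [0, 0, 12, 0, 0, 0], [0, 0, 17, 0, 0, 0], [0, 0, 22, 0, 0, 0], [0, 0, 22, 0, 0, 0], [0, 0, 22, 0, 0, 0]]}
}}

```text
time_s: 6.0
eef_pos: [430.7, -5.0, 241.0]
ee_rot: [0.0, 0.998, -0.055, 0.001]
force: [-3.8, -1.3, 9.1]
grip_width: 0.338
grip_force: 65.0
```

```bash
python3 - <<'E'
from h import *
C=eyes.calibration("wrist");im=eyes.capture("wrist"); cv2.imwrite("pics/w4.png",im[...,::-1])
im=eyes.capture("scene"); cv2.imwrite("pics/s4.png",cv2.resize(im[90:220,220:420,::-1],None,fx=4,fy=4,interpolation=cv2.INTER_CUBIC))
togo(430,-5,240,-96.4)
E
```

```text
t 6.1 pos [430.7  -5.  241.1] shift [-0.7  0.1  1.1] rotvec [ 0.001 -0.001  0.001] F [-4.2 -1.2  9.1] grip 0.34 65.0 q [-0.28  0.33  1.96 -0.    0.84  1.4 ]
```

View pics/s4.png

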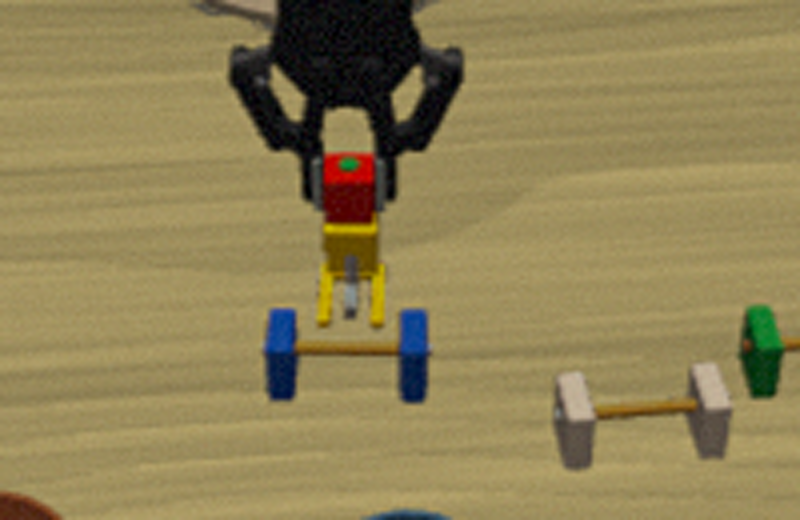

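View pics/w4.png

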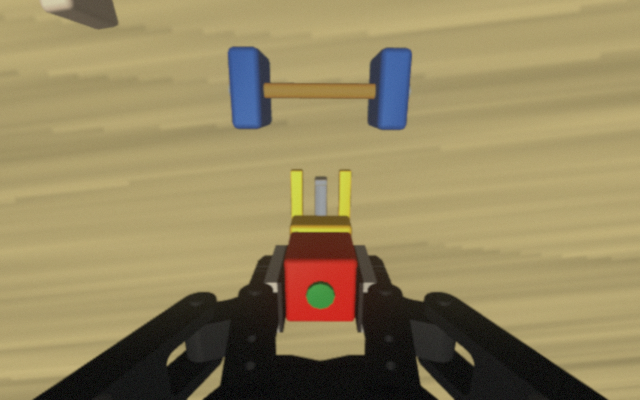

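The scene crop and the wrist view both show the cap pressed down onto the yellow block, the hook out low between the prongs, and the probe centred on the post. The post middle is about 81 mm ahead, so I'll slide 66.

Call:
{"method": "drive_effector", "body": {
  "segments": {"moves": [[5, 0, 0, 0, 0, 0], [13, 0, 0, 0, 0, 0], [22, 0, 0, 0, 0, 0], [31, 0, 0, 0, 0, 0], [40, 0, 0, 0, 0, 0], [40, 0, 0, 0, 0, 0]]}
}}

```text
time_s: 6.7
eef_pos: [471.2, -9.4, 241.1]
ee_rot: [0.0, 0.998, -0.056, 0.001]
force: [0.6, 0.0, 9.3]
grip_width: 0.337
grip_force: 64.9
```

Call:
{"method": "drive_effector", "body": {
  "segments": {"moves": [[6, 0, 0, 0, 0, 0], [13, 0, 0, 0, 0, 0], [20, 0, 0, 0, 0, 0], [26, 0, 0, 0, 0, 0], [26, 0, 0, 0, 0, 0], [26, 0, 0, 0, 0, 0]]}
}}

```text
time_s: 7.3
eef_pos: [496.6, -12.2, 241.2]
ee_rot: [0.0, 0.998, -0.056, 0.001]
force: [-1.1, -0.5, 8.9]
grip_width: 0.339
grip_force: 65.0
```

```bash
python3 - <<'E'
from h import *
C=eyes.calibration("wrist");im=eyes.capture("wrist"); cv2.imwrite("pics/w5.png",im[...,::-1])
togo(510.9-15*.994,-14+15*.11,240,-96.4)
E
```

```text
t 7.35 pos [496.5 -12.2 241.3] shift [-0.5  0.2  1.3] rotvec [ 0.    -0.002  0.   ] F [-1.3  0.7  9.2] grip 0.338 65.0 q [-0.26  0.45  1.78  0.    0.91  1.42]
```

View pics/w5.png

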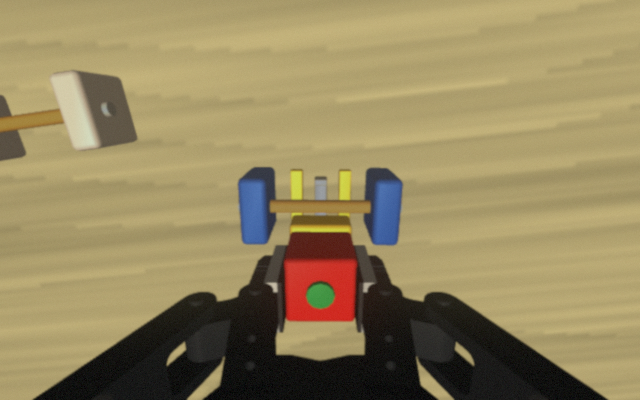

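The hook and prongs are under the post, at row 206 with the tip beyond it at row 180. I'll ease the cap up, release and retreat.

Call:
{"method": "drive_effector", "body": {
  "segments": {"moves": [[0, 0, -3, 0, 0, 0], [0, 0, -6, 0, 0, 0], [0, 0, -9, 0, 0, 0], [0, 0, -9, 0, 0, 0]]}
}}

```text
time_s: 7.75
eef_pos: [496.5, -12.2, 250.4]
ee_rot: [0.0, 0.998, -0.056, 0.001]
force: [-0.5, -0.3, 6.2]
grip_width: 0.336
grip_force: 64.7
```

Call:
{"method": "drive_effector", "body": {
  "segments": {"moves": [[0, 0, 0, 0, 0, 0], [0, 0, 0, 0, 0, 0], [0, 0, 0, 0, 0, 0], [0, 0, 0, 0, 0, 0], [0, 0, 0, 0, 0, 0]]},
  "aperture": 1.0
}}

```text
time_s: 8.25
eef_pos: [496.1, -12.2, 249.6]
ee_rot: [-0.0, 0.998, -0.056, -0.0]
force: [-0.5, -0.1, -0.3]
grip_width: 0.997
grip_force: 0.0
```

Call:
{"method": "drive_effector", "body": {
  "segments": {"moves": [[0, 0, -15, 0, 0, 0], [0, 0, -40, 0, 0, 0], [0, 0, -70, 0, 0, 0], [0, 0, -90, 0, 0, 0], [0, 0, -90, 0, 0, 0]]}
}}

```text
time_s: 8.75
eef_pos: [496.4, -12.2, 342.1]
ee_rot: [0.001, 0.998, -0.056, 0.002]
force: [0.5, -0.1, -0.7]
grip_width: 0.999
grip_force: 0.0
```

```bash
python3 - <<'E'
from h import *
C=eyes.calibration("wrist");im=eyes.capture("wrist")
s=eyes.capture("scene")
cv2.imwrite("pics/f.png",np.vstack([cv2.resize(s[120:200,240:380,::-1],(525,300),interpolation=cv2.INTER_CUBIC),cv2.resize(im[100:300,145:495,::-1],(525,300))]))
S=eyes.calibration("scene")
g=[b for b in blobs(im,'green',60) if 250<b[1][0]<400]; h=[b for b in blobs(s,'green',4) if 260<b[1][0]<345]
print(g,h); print(tri(C,g[0][1],S,h[0][1])); togo(496,-12,330,-96.4)
E
```

```text
[(185, [319.7, 220.8], [312, 214, 16, 15])] [(9, [305.6, 143.7], [304, 143, 4, 3])]
(array([496.34781511, -12.81003044, 108.77293877]), np.float64(0.6435857954337464))
t 8.85 pos [495.9 -12.1 339.2] shift [ 0.1 -0.1  9.2] rotvec [-0.     0.     0.001] F [ 0.2  0.  -0.5] grip 1.0 0.0 q [-0.26  0.31  1.68 -0.    1.15  1.42]
```

View pics/f.png

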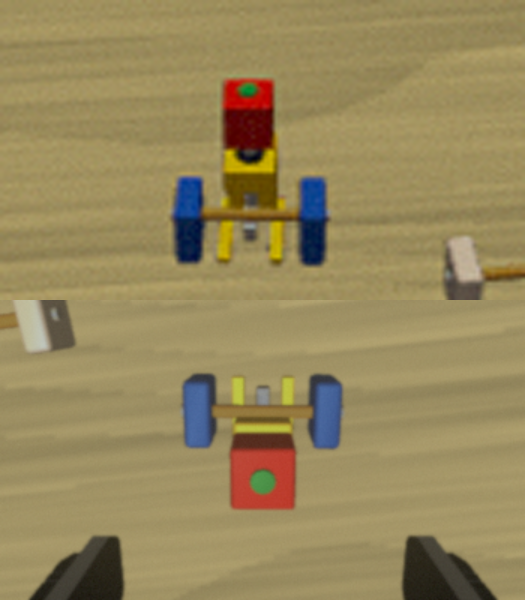

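The probe stands upright with the hook caught under the post. The lamp is at z 108.8 against 120 unpressed, so the plunger is about 11 mm down, and the arm is clear. I'll hand in.

```bash
python3 -c "
from rig import ctrl, eyes, order, sense
print(order.finish_job())"
```

```text
the job is handed in; nothing more can be done
None
```

The yellow probe is clipped onto the blue terminal, standing upright with its plunger about 11 mm down under the post; the arm stayed well clear of the bowl, and the job was handed in at about 9 s (no verdict was returned).

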